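# Show the spice canister's tag to the reader and snap its cap on

## Task

Check in and close the refilled white spice canister: first turn it on its stand until its blue tag squarely faces the red window of the tag reader, and leave it so; then press the green snap cap down over its neck until it clicks. Do not stop at the click: keep pressing so that the rubber seal stays squeezed, and finish holding it like that, the gripper still on the cap and pushing down with about 8 newtons. Leave the other things on the counter where they are.

Things in the scene. Friction and masses are not known exactly. Their poses are not given: they have to be found in the camera images.
- canister (a joint): turn of the white canister on its fixed stand, rad, about the vertical axis, counter-clockwise from above positive; at 0 the tag faces world +x, at 1.57 world +y; stays where it is left (light friction, 0.06 N m); stops at +-3.14. The canister does not lift off its stand
- tag (a point): centre of the blue tag (about 22 mm wide, 26 mm high, with a small white square in the middle) on the canister's side, 27 mm from the canister's axis; its x axis points out of the tag, z up
- canister_grip (a point): point on the axis of the white canister at the height where its side is well taken from above, 86 mm above the counter; the canister is a cylinder of 54 mm diameter from 16 to 96 mm above the counter (shoulder to 100 mm), on a round aluminium stand foot of 116 mm diameter that is 12 mm high; its x axis points towards the tag
- neck_top (a point): centre of the top of the canister's neck, 126 mm above the counter; a round stud of 29 mm diameter, 26 mm high, top edge tapered to 22 mm; three sprung steel balls stand 4 mm out of it, centred 8.5 mm below the top: the cap needs some 5 to 15 N to pass them, then the force drops (the click). x axis towards the tag, z up
- seal (a joint): squeeze of the black rubber seal ring (40 mm diameter) round the foot of the neck, m: 0 free, 0.004 fully squeezed; a spring of 3 N per mm, so 8 N squeezes it 2.7 mm. Its free top lies 18 mm below the top of the neck; only the cap reaches it
- cap_center (a point): centre of the loose green snap cap: ribbed cylinder, 44 mm diameter, 36 mm high, 50 g, upright, opening down; z up. Opening 32 mm wide with a 3 mm high bead at the lower edge; inside 38 mm wide, 28 mm deep. It meets the neck's balls with this centre about 15 mm above the neck's top; past the click it rests on the free seal with this centre level with the neck's top, up to 4 mm lower when pressed
- reader_window (a point): centre of the red window of the tag reader, a black block 56 mm wide and 56 mm high fixed beside the stand, its window 96 mm from the canister's axis and looking at that axis; its x axis points away from the canister
- mug_b: grey-blue mug, 97 mm high, bystander; origin under its centre
- spice_b: small spice jar with dark lid, 41 mm diameter, 105 mm high, bystander; origin under its centre
- spice_c: small spice jar with dark lid, 41 mm diameter, 105 mm high, bystander; origin under its centre
- tin_half: red food tin, 75 mm diameter, 58 mm high, bystander; origin under its centre
- salt_box: white carton, 45x63x112 mm, bystander; origin under its centre
Mind the look-alikes: they are no part of the job. Leave any purple or yellow look-alike of the part that bears canister alone.

How it is judged:
On the way, in this order (a step that is already met when the one before it is completed fails the run):
1. the canister's tag faces the reader window, the cap not yet on (x of reader_window in the frame of neck_top above 0 m and y of reader_window in the frame of neck_top between -0.019 and 0.019 m and horizontal distance between cap_center and neck_top above 0.06 m), for 0.2 s.
2. the cap has clicked onto the neck and squeezes the seal (z of cap_center in the frame of neck_top below 0 m and horizontal distance between cap_center and neck_top below 0.003 m and value of joint seal above 0.001 m), for 0.2 s.
At the end, for the whole second after the job is handed in: Cap snapped on past its click, centred within 3 mm, upright within 0.1 rad; the robot still touches it and keeps the seal squeezed by more than 1.3 mm (about 4 N; 8 N aimed at); the tag faces the reader window within 13 degrees (11 when turned) (z of cap_center in the frame of neck_top between -0.008 and 0 m and horizontal distance between cap_center and neck_top below 0.003 m and angle between cap_center's own z axis and vertical below 0.1 rad and value of joint seal above 0.0013 m and contact force between any of the fingers, the arm and cap above 2 N and x of reader_window in the frame of neck_top above 0 m and y of reader_window in the frame of neck_top between -0.022 and 0.022 m); the arm keeps its last pose, push and grip.
It fails at once if a bystander (mug, spice jars, tin, carton) is shifted by more than 30 mm (distance of any of mug_b, spice_b, spice_c, tin_half, salt_box from where it was at the start of the episode above 0.03 m).
It also fails if it takes over 54 s, if anything falls off the work surface, if the arm or the gripper's body presses on something with over 40 N, if the wrist force passes 120 N, or if a joint passes its speed limit or range.

## Robot

A 7-joint arm with a two-finger parallel gripper is mounted at the origin on a cart in front of the work surface, level with it; the furniture and walls round the work are solid. World frame = base frame: x ahead of the robot, y to its left, z up, the work surface at z = 0. Lengths are in m, angles in rad, forces in N, time in s.
With the tool pointing down it reaches from about 0.4 to 0.9 m from the base axis. Payload 5.6 kg.
Tool frame: the origin (TCP) lies midway between the tips of the shut fingers; the grasp point (between the pads) lies 19 mm behind it; z points along the fingers, y is the line along which they close (so a half turn about z gives the same grasp; the last joint's range is limited). The gripper opens to 92 mm and grips with 3 to 60 N. Pads are 20 mm wide; open, the fingers measure 128 mm over their backs; the gripper's body (75 mm by 189 mm) begins 69 mm behind the grasp point.
Start: joints at [1.086, 0.468, -0.012, 1.603, 0.006, 1.071, -0.056], TCP at [0.278, -0.588, 0.215] pointing down, gripper open.
Joint ranges: [-2.53, 2.53], [-0.31, 2.02], [-1.57, 1.55], [0.28, 2.44], [-1.29, 4.43], [0.15, 1.84], [-2.92, 2.92]. Speed limits (rad/s): [2.57, 2.57, 3.14, 3.14, 3.14, 3.14, 3.14].

## Interface

Orientations are given as a 3x3 rotation matrix whose columns are the frame's x, y, z axes.
In Python, from station import env, effector, solver, viewer, workorder, search_frame, tip_of gives the robot as it stands. Calls block until the motion is done:
- env.reach(position, orientation): joint-space move of the TCP to a pose.
- env.movel(position, frame=None, rate=0.15): straight line of the TCP; frame=None keeps the orientation; rate is the mean speed in m/s.
- env.goto_joints(angles): joint-space move.
- effector.release() and effector.grasp(squeeze=None): open the fingers fully, or close them until they stop; squeeze is the grip in N (None keeps the last).
- env.pause(seconds).
- solver.inverse_kinematics(position, orientation): joint angles nearest the present ones, or None.
- env.sense(): the state.
- viewer.read_camera(name): name is "scene" or "top" or "wrist"; returns (picture, depth): 384x512x3 uint8, red, green, blue; 384x512 float32, m along the optical axis (not along the pixel's ray), 0 where there is no reading.
- viewer.camera_info(name): a dict with "intrinsics" (3x3 intrinsics, pixels), "dist_coeffs" ([k1, k2, p1, p2, k3] as OpenCV has them; the pictures are not rectified), "eye" and "rotation" of the camera in the world; the wrist camera has in their place "T_tool_cam" (4x4, takes a point from camera to tool coordinates, whose origin is the TCP and whose axes are the flange's). Camera axes: x right, y up, looking along -z (the intrinsics and any distortion apply to the point x, -y, -z); pixel columns grow to the right and rows downward; lengths in m; the calibration is good to about 2 mm. A picture is of the moment at which its call begins: read the wrist's pose just before it. camera_info takes no time and is no camera call.
A pose or a line that the arm cannot do raises env.PlanningError and nothing moves.
- workorder.finish_job(): hands the job in; it is judged then, once.
Trained networks look in the newest picture that a camera, given by its name, has taken for a name from the list of things; names that differ only in an ending like _2 or _b are one class to them, and where a whole thing is asked for, a point or a joint stands for the part that bears it (a point fixed in the world has none). Each returns a list of dicts, best first, with "score" (0 to 1); they miss things now and then, are a little off and sometimes report something else, mostly with a low value. They report only what shows in the picture. A call takes as long as a camera call. They do not tell look-alikes from the thing itself.
- search_frame(camera, name): "at" ([x, y, z] in m, in world coordinates, good to about 4 mm: the middle of the surface that is visible of it).
- tip_of(camera, name): "at" ([x, y, z] in m, in world coordinates, good to about 4 mm: a listed point, or the origin of a listed thing).
The state is a dict: "t": time; "joint_positions": joint angles; "joint_velocities": joint speeds; "tau": joint torques, N m; "ee_pos": TCP position; "tcp_rot": TCP orientation; "wrist_force": force on the tool from outside, world axes, zero at the start; "moment": the same for the moment, N m; "gripper_width": finger opening in m; "grasp_force": force on a finger pad.
Only numpy, scipy, OpenCV 4.12 (cv2) and the standard library are available. Lean on these libraries where they do the work, as an engineer would, in place of code of your own. Each camera call takes 0.05 s, during which the arm holds its last target. There are 200 camera calls.

## Working session

There is one attempt and no reset: what is moved stays moved. The work goes in short steps, each a Python script; the robot and the scene stay as the last script left them, time stands still between calls to the robot, and variables do not carry over. Pictures are saved under pics/ and viewed, at most 10 in all, crops included, and the job is handed in when it is done.

```bash
mkdir -p pics; ls
python3 - <<'E'
from station import *
import cv2,numpy as np
ims=[]
for c in ["scene","top"]:
    p,d=viewer.read_camera(c); np.save(f"{c}_d.npy",d); np.save(f"{c}_p.npy",p)
    cv2.imwrite(f"pics/{c}0.png",cv2.resize(p[:,:,::-1],(800,600)))
    for n in ["canister","tag","canister_grip","neck_top","cap_center","reader_window"]:
        print(c,n,[(np.round(r["at"],3).tolist(),round(r["score"],2)) for r in tip_of(c,n)] )
    print([(np.round(r["at"],3).tolist(),round(r["score"],2)) for r in search_frame(c,"cap_center")])
    i=viewer.camera_info(c); print(i)
s=env.sense();print(s["t"],s["ee_pos"],s["tcp_rot"],s["wrist_force"])
E
```

```text
picsTraceback (most recent call last):
  File "<stdin>", line 8, in <module>
ValueError: it knows: canister_grip, cap_center, mug, neck_top, reader_window, salt_box, spice, tag, tin_half
```

```bash
mkdir -p pics
python3 - <<'E'
from station import *
import cv2,numpy as np
ims=[]
for c in ["scene","top"]:
    p,d=viewer.read_camera(c); np.save(f"{c}_d.npy",d); np.save(f"{c}_p.npy",p)
    cv2.imwrite(f"pics/{c}0.png",cv2.resize(p[:,:,::-1],(800,600)))
    for n in ["tag","canister_grip","neck_top","cap_center","reader_window","mug","spice","tin_half","salt_box"]:
        print(c,n,[(np.round(r["at"],3).tolist(),round(r["score"],2)) for r in tip_of(c,n)] )
    i=viewer.camera_info(c); print(i)
s=env.sense();print(s["t"],s["ee_pos"],s["tcp_rot"],s["wrist_force"])
print(viewer.camera_info("wrist"))
E
```

```text
scene tag [([0.474, 0.162, 0.046], 0.94), ([0.39, -0.279, 0.044], 0.83), ([0.384, 0.263, 0.046], 0.74)]
scene canister_grip [([0.358, 0.26, 0.087], 0.91), ([0.49, 0.141, 0.084], 0.78), ([0.366, -0.278, 0.085], 0.7)]
scene neck_top [([0.361, 0.254, 0.127], 0.96), ([0.488, 0.14, 0.124], 0.84), ([0.363, -0.278, 0.126], 0.68)]
scene cap_center [([0.474, -0.16, 0.018], 0.55)]
scene reader_window [([0.508, 0.235, 0.045], 0.75)]
scene mug [([0.631, -0.145, -0.001], 0.72)]
scene spice [([0.533, 0.418, -0.002], 0.69), ([0.424, 0.379, -0.002], 0.55)]
scene tin_half [([0.678, 0.069, 0.004], 0.8)]
scene salt_box [([0.571, -0.375, 0.0], 0.68)]
{'intrinsics': array([[384.78886731,   0.        , 259.60335935],
       [  0.        , 384.78886731, 191.60481491],
       [  0.        ,   0.        ,   1.        ]]), 'dist_coeffs': array([0.04247986, 0.        , 0.        , 0.        , 0.        ]), 'eye': array([-0.00177241,  0.70459837,  0.78997011]), 'rotation': array([[-0.79024627,  0.37516296, -0.48452408],
       [-0.61277279, -0.48961079,  0.62031506],
       [-0.00450898,  0.78710484,  0.6168027
[... 1243 characters left out ...]

 [-3.91057791e-05  1.07587756e-05 -9.99999999e-01]] [ 0.74445126 -0.62664427 -0.31624788]
{'intrinsics': array([[272.73873365,   0.        , 257.55982503],
       [  0.        , 272.73873365, 190.33343883],
       [  0.        ,   0.        ,   1.        ]]), 'dist_coeffs': array([-0.0421643,  0.       ,  0.       ,  0.       ,  0.       ]), 'T_tool_cam': array([[-1.15497171e-03,  9.65771441e-01,  2.59391963e-01,
         7.16703788e-02],
       [ 9.99999326e-01,  1.14638006e-03,  1.84391999e-04,
        -7.65043015e-04],
       [-1.19281248e-04,  2.59392001e-01, -9.65772114e-01,
        -1.69772227e-01],
       [ 0.00000000e+00,  0.00000000e+00,  0.00000000e+00,
         1.00000000e+00]])}
```

View pics/scene0.png

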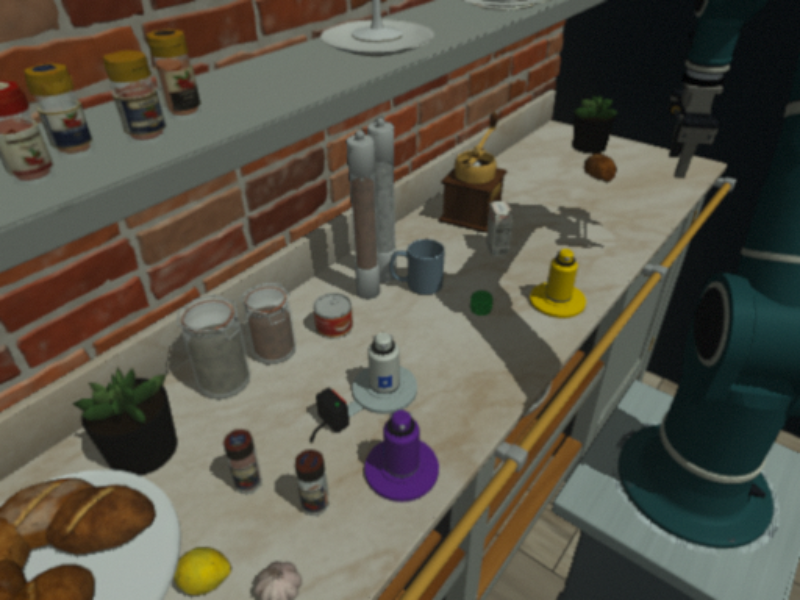

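View pics/top0.png

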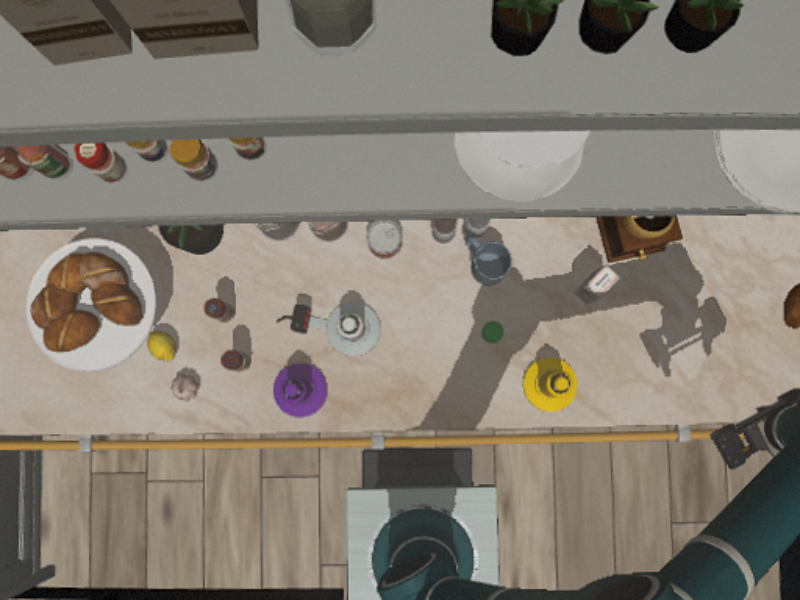

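Scene picture: white canister at (384,365) with its tag at (385,381), black reader at (332,410), green cap at (480,302). The purple and yellow look-alikes are at (400,450) and (562,280). Next I move to a close wrist view over the tag side of the canister.

```bash
cat > h.py <<'E'
from station import *
import cv2,numpy as np
def R(a): # tool down, tool x at world heading a
    c,s=np.cos(a),np.sin(a); return np.array([[c,s,0],[s,-c,0],[0,0,-1.]])
def look(name):
    s=env.sense(); p,d=viewer.read_camera("wrist"); i=viewer.camera_info("wrist")
    T=np.eye(4);T[:3,:3]=s["tcp_rot"];T[:3,3]=s["ee_pos"];T=T@i["T_tool_cam"]
    cv2.imwrite(f"pics/{name}.png",p[:,:,::-1])
    v,u=np.mgrid[:384,:512]
    q=cv2.undistortPoints(np.stack([u,v],-1).reshape(-1,1,2).astype(float),i["intrinsics"],i["dist_coeffs"]).reshape(384,512,2)
    P=np.stack([q[...,0]*d,-q[...,1]*d,-d],-1)@T[:3,:3].T+T[:3,3]
    P[d==0]=np.nan
    return p,P
def hsv(p): return cv2.cvtColor(p,cv2.COLOR_RGB2HSV)
def tips(*ns):
    for n in ns: print(n,[(np.round(r["at"],4).tolist(),round(r["score"],2)) for r in tip_of("wrist",n)])
E
python3 - <<'E'
from h import *
C=np.array([.49,.14]);
for a in [103,75,130]:
    a=np.radians(a); u=np.array([np.cos(a),np.sin(a)])
    print(solver.inverse_kinematics([*(C+.08*u),.2],R(a)))
for a in range(0,360,30):
    q=solver.inverse_kinematics([*C,.067],R(np.radians(a))); print(a,None if q is None else np.round(q,2))
a=np.radians(103); u=np.array([np.cos(a),np.sin(a)])
env.reach([*(C+.08*u),.2],R(a))
p,P=look("w1"); np.save("w1.npy",P);np.save("w1p.npy",p)
tips("tag","canister_grip","neck_top","reader_window")
print(env.sense()["t"])
E
```

```text
[ 0.37126431  0.52829622 -1.12289741  1.8839962   0.54207959  1.07722288
 -0.74291478]
[ 0.31024     0.55177405 -1.03033063  1.80569693  0.53097608  1.09221823
 -1.17263875]
[ 0.4375951   0.45902984 -1.15455699  1.96585744  0.49069914  1.03517841
 -0.24315761]
0 [ 0.04  0.5  -0.47  2.03  0.35  0.69 -2.22]
30 [ 0.16  0.54 -0.62  2.02  0.47  0.72 -1.8 ]
60 [ 0.21  0.56 -0.69  2.02  0.53  0.74 -1.33]
90 [ 0.22  0.57 -0.7   2.02  0.53  0.75 -0.81]
120 [ 0.22  0.57 -0.7   2.02  0.53  0.75 -0.29]
150 [ 0.23  0.57 -0.72  2.01  0.55  0.75  0.22]
180 [ 0.24  0.58 -0.73  2.01  0.56  0.76  0.74]
210 [ 0.49  0.79 -1.11  2.    0.89  0.95  1.  ]
240 [ 0.59  0.99 -1.33  2.    1.09  1.15  1.38]
270 [ 0.59  0.99 -1.33  2.    1.09  1.15  1.91]
300 [-1.17  0.74  1.11  2.1  -0.89  0.89 -2.15]
330 [-0.08  0.47 -0.32  2.03  0.23  0.67 -2.65]
tag [([0.4694, 0.1542, 0.045], 0.98), ([0.3891, 0.2614, 0.0441], 0.69)]
canister_grip [([0.3599, 0.2529, 0.0825], 0.92), ([0.4917, 0.1381, 0.083], 0.58)]
neck_top [([0.3572, 0.2539, 0.1265], 0.73), ([0.4921, 0.1385, 0.127], 0.66)]
reader_window [([0.5098, 0.237, 0.0468], 0.94)]
4.2167
```

View pics/w1.png

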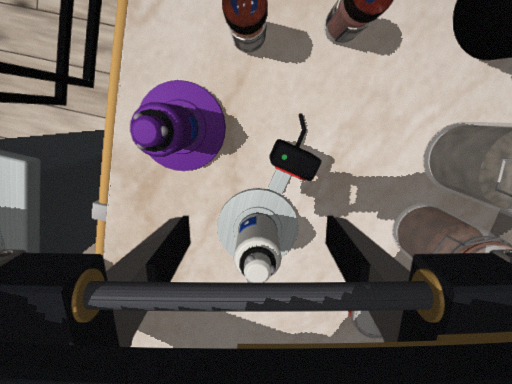

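The wrist view shows the tag at (246,225) on the side of the canister, the neck at (258,268), and the reader at (295,160) with an aluminium arm running towards it from the stand. Next I compute the angles from the pixels.

Run:
```python
from h import *
from scipy.optimize import least_squares
p=np.load("w1p.npy");P=np.load("w1.npy");H=hsv(p)
def fit(zlo,zhi,r):
    m=(P[...,2]>zlo)&(P[...,2]<zhi)&(np.hypot(P[...,0]-.491,P[...,1]-.139)<.04)
    X=P[m][:,:2]
    f=least_squares(lambda c:np.hypot(*(X-c).T)-r,[.491,.139],loss="soft_l1",f_scale=.002)
    print(m.sum(),f.x,np.std(f.fun)); return f.x
C=fit(.03,.09,.027)
top=(np.abs(P[...,2]-.126)<.003)&(np.hypot(P[...,0]-.491,P[...,1]-.139)<.02); print("top",top.sum(),P[top].mean(0))
blue=(H[...,0]>105)&(H[...,0]<130)&(H[...,1]>120)&(np.hypot(P[...,0]-.491,P[...,1]-.139)<.04)
B=P[blue]; print("blue",blue.sum(),np.median(B,0), np.ptp(B,0),np.degrees(np.arctan2(*(np.median(B,0)[:2]-C)[::-1])))
red=((H[...,0]<6)|(H[...,0]>172))&(H[...,1]>150)&(np.hypot(P[...,0]-.51,P[...,1]-.235)<.06)
B=P[red];print("red",red.sum(),np.median(B,0),np.hypot(*(np.median(B,0)[:2]-C)),np.degrees(np.arctan2(*(np.median(B,0)[:2]-C)[::-1])))
# aluminium arm and reader top
m=(P[...,2]>.06)&(P[...,2]<.09)&(np.hypot(P[...,0]-.51,P[...,1]-.245)<.06);B=P[m];print("reader top",m.sum(),B.mean(0))
r=cv2.minAreaRect((B[:,:2]*1000).astype(np.float32));print(r, np.degrees(np.arctan2(*((np.array(r[0])/1000-C)[::-1]))))
```

```text
741 [0.48812342 0.13877797] 0.0004108623797176486
top 421 [0.48789988 0.14096646 0.12529365]
blue 99 [0.472761   0.161732   0.04945801] [0.03653945 0.01528428 0.07348407] 123.79317900303782
red 117 [0.50780801 0.23577555 0.05377221] 0.0989748067375027 78.52824706264225
reader top 0 [nan nan nan]
((0.0, 0.0), (0.0, 0.0), 0.0) -164.12906228742938<stdin>:16: RuntimeWarning: Mean of empty slice.
  ret = um.true_divide(
```

Run:
```python
from h import *
C=np.array([.488,.140]); a=np.radians(120)
env.reach([*C,.2],R(a)); env.movel([*C,.067]); print(env.sense()["wrist_force"])
effector.grasp(20); s=env.sense(); print(s["gripper_width"],s["ee_pos"],s["wrist_force"])
q=np.array(s["joint_positions"]); q[6]-=np.radians(45.3); env.goto_joints(q)
s=env.sense(); print(s["gripper_width"],s["ee_pos"],s["wrist_force"],np.degrees(np.arctan2(s["tcp_rot"][1][0],s["tcp_rot"][0][0])))
effector.release(); print(env.sense()["wrist_force"])
env.movel([*C,.2]); 
b=np.radians(78.5);env.movel([*(C+.07*np.array([np.cos(b),np.sin(b)])),.2],R(b))
p,P=look("w2");H=hsv(p)
r=np.hypot(P[...,0]-C[0],P[...,1]-C[1])
m=(P[...,2]>.03)&(P[...,2]<.09)&(r<.034)
blue=(H[...,0]>105)&(H[...,0]<130)&(H[...,1]>120)&m
B=np.median(P[blue],0);print(blue.sum(),B,np.degrees(np.arctan2(*(B[:2]-C)[::-1])))
red=((H[...,0]<6)|(H[...,0]>172))&(H[...,1]>150)&(np.hypot(P[...,0]-.51,P[...,1]-.235)<.03)
B=np.median(P[red],0);print(red.sum(),B,np.degrees(np.arctan2(*(B[:2]-C)[::-1])))
top=(np.abs(P[...,2]-.126)<.002)&(r<.02); print("top",top.sum(),P[top].mean(0))
tips("tag","reader_window","neck_top"); print(env.sense()["t"])
```

```text
[ 0.13250863 -0.55149116 -0.49407714]
0.05319823645355368 [0.48916981 0.14052577 0.06721594] [ 4.38529269  1.79868976 -3.85902265]
0.05299227177340225 [0.49043067 0.14073508 0.06725307] [ 6.46013436  2.54783004 -4.98431137] 74.65562575660074
[ 0.23247663 -0.42075234 -0.06704911]
112 [0.4906588  0.16585651 0.04888361] 84.12897149480028
78 [0.50868807 0.23447162 0.05321304] 77.64794531150291
top 402 [0.48829162 0.14024789 0.12559256]
tag [([0.3905, 0.2579, 0.0458], 0.75), ([0.4924, 0.1663, 0.045], 0.65), ([0.4234, 0.3805, 0.0047], 0.41)]
reader_window [([0.5088, 0.2349, 0.0485], 0.96)]
neck_top [([0.4907, 0.1377, 0.1266], 0.89), ([0.3576, 0.2556, 0.1245], 0.78), ([0.4902, 0.1378, 0.0861], 0.25)]
9.7333
```

View pics/w2.png

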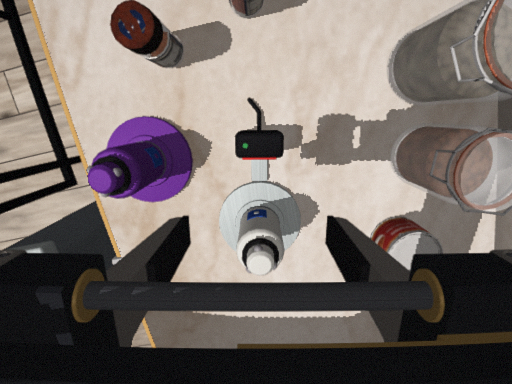

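The tag sits at (257,213), about 3 px left of the line from the neck (260,258) to the window (259,158), which is roughly 5° off. The grip forces put the axis near (0.490, 0.139). I'll correct the turn by 5° and use the same grip to refine the axis.

Run:
```python
from h import *
C=np.array([.4905,.139]); a=np.radians(80)
env.reach([*C,.2],R(a)); env.movel([*C,.067])
effector.grasp(20); s=env.sense(); print(s["ee_pos"],s["wrist_force"])
q=np.array(s["joint_positions"]); q[6]-=np.radians(5.5); env.goto_joints(q)
s=env.sense(); print(s["ee_pos"],s["wrist_force"],np.degrees(np.arctan2(s["tcp_rot"][1][0],s["tcp_rot"][0][0])))
effector.release(); env.movel([*C,.2])
b=np.radians(78.5);env.movel([*(C+.07*np.array([np.cos(b),np.sin(b)])),.2],R(b),rate=.25)
p,P=look("w3");H=hsv(p)
r=np.hypot(P[...,0]-C[0],P[...,1]-C[1])
m=(P[...,2]>.03)&(P[...,2]<.09)&(r<.034)
blue=(H[...,0]>105)&(H[...,0]<130)&(H[...,1]>120)&m
B=np.median(P[blue],0);print(blue.sum(),B,np.median(np.argwhere(blue),0))
top=(np.abs(P[...,2]-.126)<.002)&(r<.02); print("top",top.sum(),P[top].mean(0))
# go over the cap
K=np.array([.478,-.16]); c=np.radians(90)
env.reach([*(K-[0,.05]),.22],R(c)); 
p,P=look("w4"); H=hsv(p)
g=(H[...,0]>50)&(H[...,0]<80)&(H[...,1]>120)&(np.hypot(P[...,0]-K[0],P[...,1]-K[1])<.05)
t=g&(abs(P[...,2]-.036)<.004)
print("cap",g.sum(),t.sum(),P[t].mean(0),(P[t].max(0)+P[t].min(0))/2,np.ptp(P[t],0))
tips("cap_center"); print(env.sense()["t"],env.sense()["wrist_force"])
cv2.imwrite("pics/m.png",np.hstack([cv2.imread("pics/w3.png")[100:300,100:420],cv2.imread("pics/w4.png")[100:300,100:420]]))
```

```text
[0.4900247  0.13899542 0.06707025] [-1.74094096 -1.18779072  4.49070917]
[0.48999464 0.13900349 0.06709123] [-0.91675574 -0.84669989  2.48148853] 74.62854949539994
119 [0.49250477 0.16577141 0.04837297] [214. 257.]
top 409 [0.48853326 0.1405147  0.12568202]
cap 919 853 [ 0.47457251 -0.15780463  0.03542531] [ 0.47477301 -0.15827813  0.03524632] [0.04129689 0.04052918 0.006413  ]
cap_center [([0.4762, -0.158, 0.0176], 0.59)]
15.95 [0.74363984 0.30144312 0.13407589]
```

View pics/m.png

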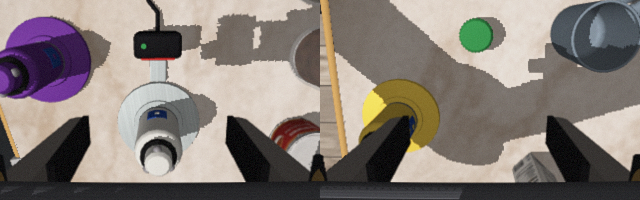

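The left half shows the tag squarely facing the reader, about 3° off. The right half shows the green cap at (476,35) in the mosaic. Next I grasp the cap on two axes to centre it, then carry it over the neck.

Run:
```python
from h import *
K=[.476,-.159]
def st(m):
    s=env.sense(); print(m,round(s["t"],2),s["ee_pos"].round(4),s["wrist_force"].round(2),round(s["gripper_width"],4)); return s
q=[solver.inverse_kinematics([*K,.008],R(np.radians(h))) for h in (170,60)]; print(np.round(q,2))
env.reach([*K,.10],R(np.radians(170))); env.movel([*K,.008]); st("down")
effector.grasp(5); s=st("g1"); K=list(s["ee_pos"][:2]); effector.release()
env.movel([*K,.06]); env.reach([*K,.06],R(np.radians(60))); env.movel([*K,.008])
effector.grasp(50); s=st("g2")
env.movel([*s["ee_pos"][:2],.2],rate=.2); env.reach([.49,.139,.2],R(np.radians(60)))
env.movel([.49,.139,.155]); s=st("over")
p,P=look("w5"); q,_=viewer.read_camera("scene"); cv2.imwrite("pics/s5.png",np.hstack([p[80:,100:420],cv2.resize(q[180:280,190:310],None,fx=3.04,fy=3.04)])[:,:,::-1])
```

```text
[[ 1.16  1.07 -1.26  2.03  1.22  1.1   0.69]
 [ 0.95  0.77 -0.89  2.04  0.89  0.77 -1.02]]
down 17.67 [ 0.4766 -0.159   0.0087] [ 0.19  0.23 -0.21] 0.0917
g1 18.44 [ 0.476 -0.159  0.008] [-0.94 -0.41  0.08] 0.0441
g2 22.62 [ 0.476  -0.1591  0.0081] [-0.04 -0.56  1.5 ] 0.0428
over 25.32 [0.4901 0.1384 0.1549] [-0.3  -0.92 -0.42] 0.0431
```

View pics/s5.png

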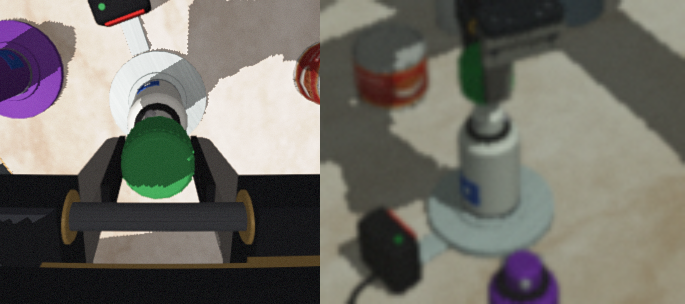

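The cap is held upright over the neck (right half, (485,75) above (490,120)). Now I press down with force monitoring.

Run:
```python
from h import *
w0=env.sense()["wrist_force"]
env.movel([.49,.139,.134],rate=.08)
z=.134
while z>.095:
    s=env.sense(); f=s["wrist_force"]-w0; e=s["ee_pos"]
    print(round(s["t"],2),round(z,4),e.round(4),f.round(1),round(s["gripper_width"],4))
    if f[2]>25 or np.hypot(f[0],f[1])>15: print("STOP");break
    if e[2]<.1165 and f[2]>7: print("DONE");break
    z-=.0015 if f[2]<4 or e[2]>.12 else .0007
    env.movel([.49,.139,z],rate=.02)
env.pause(.3);s=env.sense();print(s["t"],s["ee_pos"],s["wrist_force"]-w0)
```

```text
25.83 0.134 [0.4896 0.139  0.1335] [ 0.4  0.  -0.6] 0.0434
26.08 0.1325 [0.4901 0.1391 0.1326] [ 0.7 -0.5 -0.3] 0.0431
26.33 0.131 [0.49  0.139 0.131] [ 0.1 -0.1 -0.4] 0.0433
26.58 0.1295 [0.4901 0.139  0.1296] [ 0.6 -0.3  1.6] 0.0425
26.83 0.128 [0.4902 0.1391 0.1282] [ 0.8 -0.9  3.2] 0.0433
27.08 0.1265 [0.4901 0.139  0.1266] [ 0.7 -0.9  3.3] 0.0434
27.33 0.125 [0.4899 0.1388 0.1246] [ 1.6 -0.5 -1.7] 0.0434
27.58 0.1235 [0.4899 0.1388 0.1229] [ 2.5 -0.5 -5.8] 0.0432
27.83 0.122 [0.4898 0.1387 0.1212] [ 2.6  1.7 -9. ] 0.0434
28.08 0.1205 [0.4897 0.1388 0.12  ] [  2.5   0.  -10.6] 0.0434
28.33 0.119 [0.4897 0.1389 0.1189] [ 1.5 -0.4 -7.2] 0.0425
28.58 0.1175 [0.49   0.1391 0.1178] [ 0.6  0.1 -2.7] 0.0432
28.83 0.116 [0.4902 0.1393 0.1162] [ 0.9 -0.2 -0.7] 0.0428
29.08 0.1145 [0.4903 0.1393 0.1149] [0.4 0.  3.2] 0.043
29.33 0.113 [0.4903 0.1393 0.1135] [0.7 0.1 7.1] 0.0428
DONE
29.6333 [0.49034397 0.13933907 0.11356576] [-0.9752877  -1.03683953  5.89571611]
```

It clicked: the force went negative past the balls, then the seal load rose. I'll trim to about 8 N and check.

Run:
```python
from h import *
z=.113
for i in range(5):
    f=[]
    for k in range(5): env.pause(.1); s=env.sense(); f.append(s["wrist_force"][2]+.4)
    print(round(z,4),s["ee_pos"].round(4),np.round(f,1))
    if np.mean(f)>7.3: break
    z-=.0004; env.movel([.49,.139,z],rate=.02)
q,d=viewer.read_camera("scene"); cv2.imwrite("pics/s6.png",cv2.resize(q[170:290,180:320],None,fx=5,fy=5)[:,:,::-1])
print(env.sense()["t"]); 
for n in("cap_center","tag"):print([(r["at"],r["score"]) for r in tip_of("scene",n)])
```

```text
0.113 [0.4903 0.1394 0.1136] [6.8 7.3 6.8 6.6 6.9]
0.1126 [0.4903 0.1393 0.1133] [8.1 8.5 8.5 7.7 8. ]
30.9333
[([0.4887, 0.1385, 0.1278], 0.58)]
[([0.3851, 0.2637, 0.0453], 0.87), ([0.3899, -0.2766, 0.0439], 0.86), ([0.4959, 0.1746, 0.0449], 0.66)]
```

View pics/s6.png

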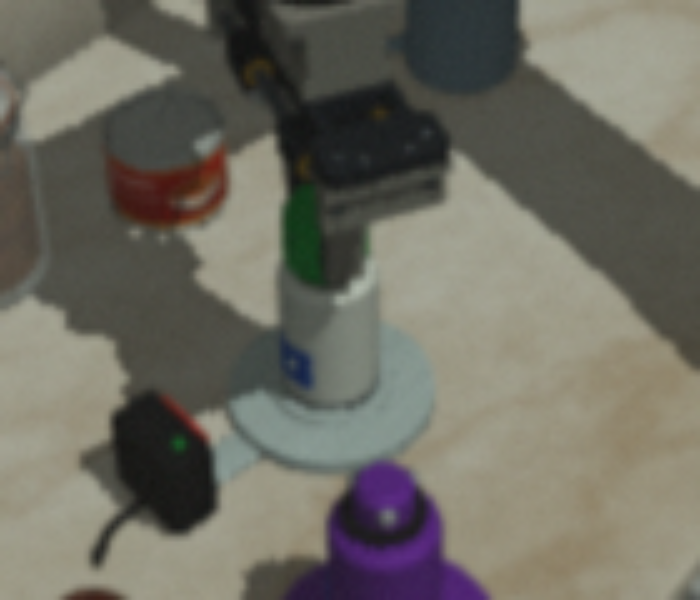

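The cap is seated on the neck (320,235) with the tag at (297,362) still facing the reader arm. The push is about 8 N, so I'm handing in.

```bash
python3 -c "
from station import *
print(workorder.finish_job())"
```

```text
the job is handed in; nothing more can be done
None
```

The job is handed in: the tag faces the reader within about 3° (measured before capping), the cap clicked on, and the gripper is still holding it down at about 8 N; the judge's verdict was not shown.

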